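Clip the columns onto the stand in size order

ROBOT

A 7-joint arm with a two-finger parallel gripper is mounted at the origin on a cart in front of the work surface, level with it; the furniture and walls round the work are solid. World frame = base frame: x ahead of the robot, y to its left, z up, the work surface at z = 0. Lengths are in m, angles in rad, forces in N, time in s.
With the tool pointing down it reaches from about 0.35 to 0.9 m from the base axis. Payload 8.1 kg.
Tool frame: the origin (TCP) lies midway between the tips of the shut fingers; the grasp point (between the pads) lies 19 mm behind it; z points along the fingers, y is the line along which they close (so a half turn about z gives the same grasp; the last joint's range is limited). The gripper opens to 92 mm and grips with 3 to 60 N. Pads are 19 mm wide; open, the fingers measure 130 mm over their backs; the gripper's body (75 mm by 190 mm) begins 47 mm behind the grasp point.
Start: joints at [-1.229, 0.434, 0.025, 1.573, -0.012, 1.134, -0.075], TCP at [0.269, 0.564, 0.227] pointing down, gripper open.
Joint ranges: [-2.62, 2.62], [-0.44, 2.09], [-1.27, 1.32], [0.08, 2.57], [-1.32, 4.46], [0.12, 2], [-2.74, 2.74]. Speed limits (rad/s): [2.22, 2.22, 3.01, 3.01, 3.14, 3.14, 3.14].

INTERFACE

Orientations are given as a unit quaternion [x, y, z, w].
In Python, from plant import arm, vision gives the robot as it stands.
- The arm moves only by the shell command python3 -m inch 'ROWS' [FORCE]. ROWS is a JSON object of lists of equal length, an entry for each row: "linear": the shift along the tool's x, y, z in mm, a list of three; "turn": the turn, a rotation vector about the tool's x, y, z in degrees, a list of three; "jaw": the finger opening in mm, from 0 to 91.8. In form: {"linear": [[dx, dy, dz], ...], "turn": [[wx, wy, wz], ...], "jaw": [jaw, ...]}. A call has 1 to 20 rows; each row is the pose to reach, as a shift and turn from the pose commanded when the call began, along the tool's axes at that moment; what a row does not reach only later rows make up. A row lasts 1/12 s, in which the tool goes at most 41.7 mm and 7.16 degrees, less where a joint would pass 70% of its speed; a pose out of reach is approached as far as the arm can. A call with a gripper value outside its range is refused whole. The fingers move at their own pace and stop on an object; FORCE is the grip in N (left out, the last holds). Time passes only in rows, so rows that repeat a pose let the fingers close. It gives the time, the measured TCP pose, the force, the opening and the grip force at its end, in the units of the state.
- arm.get_state(): the state, without advancing time (a new reading comes with each control period).
- vision.get_image(name): name is "scene" or "top"; returns a dict with "pixels" (384x512x3 uint8, red, green, blue), "vertical_fov" (degrees; the focal length in pixels is half the picture's height over the tangent of half this angle, whatever the lens; pixels are square), "cx", "cy" (the principal point, pixels), "rvec" (rotation vector, rad) and "tvec" (3), from world to camera coordinates, as OpenCV has them. Camera axes: x right, y down, z forward; pixel columns grow to the right and rows downward; lengths in m; the calibration is good to about 2 mm. A picture is of the moment at which its call begins. There is no depth.
- arm.sign_off(): hands the job in; it is judged then, once.
The state is a dict: "t": time; "joint_positions": joint angles; "dq": joint speeds; "tau": joint torques, N m; "tcp_pos": TCP position; "orientation": TCP orientation; "ft_force": force on the tool from outside, world axes, zero at the start; "torque": the same for the moment, N m; "grip_width": opening from 0.0 (shut) to 1.0 (fully open); "gripper_force": force on a finger pad.
Only numpy, scipy, OpenCV 4.12 (cv2) and the standard library are available. Lean on these libraries where they do the work, as an engineer would, in place of code of your own. Each camera call takes 0.05 s, during which the arm holds its last target. There are 200 camera calls.

TASK

The white column stand has three pairs of spring clips, graded in width, and its smallest steel column is already clipped in. Press the two loose steel columns onto the empty clips so that the three lie in size order: the medium one (blue band) in the middle, the largest (red band) at the far end from the small one. Snap each one fully down into both of its clips and let go.

Things in the scene. Friction and masses are not known exactly. Their poses are not given: they have to be found in the camera images.
- medium_column_center (a point): Centre of the loose medium column: steel tube 20 mm thick, 150 mm long, about 120 g, blue band 22-38 mm from the centre; a dark hexagon nut at each end (28 mm across flats, 57-71 mm from the centre). Lies on nut flats, axis 14 mm above the desk. x = along the tube; grip it across the middle.
- large_column_center (a point): Centre of the loose large column: steel tube 26 mm thick, 150 mm long, about 180 g, red band 22-38 mm from the centre; a dark hexagon nut at each end (36 mm across flats, 57-71 mm from the centre). Lies on nut flats, axis 18 mm above the desk. x = along the tube; grip it across the middle.
- medium_clips (a point): Place for the medium column, middle of the stand: mid-point of the seated column's axis, 44 mm above the desk. x along the column (either way round), y to the small column (next place 65 mm off). Clips at x = -38 and +38 mm, 12 mm long, free between down to 36 mm below. Flared lips end 18 mm above the point. Press straight down, about 10 N; it snaps in, rests on posts at this height and stays.
- large_clips (a point): Place for the large column, outermost on the stand: mid-point of the seated column's axis, 44 mm above the desk. x along the column (either way round), y to the small column (next place 65 mm off). Clips at x = -38 and +38 mm, 12 mm long, free between down to 36 mm below. Flared lips end 18 mm above the point. Press straight down, about 10 N; it snaps in, rests on posts at this height and stays.

How it is judged:
At the end, for the whole second after the job is handed in: Medium column in the middle clips and large column in the outer clips, each let go and at rest: its centre within 20 mm of the place's point along the column, 8 mm across and 5 mm in height, and parallel to the clips' axis within 10 degrees (either way round) (x of medium_column_center in the frame of medium_clips between -0.02 and 0.02 m and y of medium_column_center in the frame of medium_clips between -0.008 and 0.008 m and z of medium_column_center in the frame of medium_clips between -0.005 and 0.005 m and angle between the x axis of medium_column_center and the x axis of medium_clips, either way round below 0.17 rad and x of large_column_center in the frame of large_clips between -0.02 and 0.02 m and y of large_column_center in the frame of large_clips between -0.008 and 0.008 m and z of large_column_center in the frame of large_clips between -0.005 and 0.005 m and angle between the x axis of large_column_center and the x axis of large_clips, either way round below 0.17 rad and linear speed of each of medium_column, large_column below 0.02 m/s); the robot touches nothing.
It also fails if it takes over 58 s, if anything falls off the work surface, if the arm or the gripper's body presses on something with over 40 N, if the wrist force passes 120 N, or if a joint passes its speed limit or range.

## Working session

There is one attempt and no reset: what is moved stays moved. The work goes in short steps, Python scripts to look and compute and a shell command to move; the robot and the scene stay as the last step left them, time stands still between calls to the robot, and variables do not carry over. Pictures are saved under pics/ and viewed, at most 10 in all, crops included, and the job is handed in when it is done.

```bash
mkdir -p pics; cat > h.py <<'E'
import numpy as np, cv2
from plant import arm, vision
from scipy.spatial.transform import Rotation as R
def cal(im):
    h=im["pixels"].shape[0]; f=h/2/np.tan(np.radians(im["vertical_fov"])/2)
    K=np.array([[f,0,im["cx"]],[0,f,im["cy"]],[0,0,1]])
    return K,cv2.Rodrigues(np.array(im["rvec"],float))[0],np.array(im["tvec"],float)
def ray(im,uv,z):
    K,Rm,t=cal(im); d=Rm.T@np.linalg.inv(K)@np.array([uv[0],uv[1],1.]); c=-Rm.T@t
    return c+d*(z-c[2])/d[2]
def proj(im,P):
    K,Rm,t=cal(im); p=K@(Rm@np.array(P,float)+t); return p[:2]/p[2]
E
python3 - <<'E'
from h import *
ims=[]
for n in("scene","top"):
    im=vision.get_image(n); cv2.imwrite(f"pics/{n}0.png",cv2.resize(im["pixels"][:,:,::-1],(800,600),interpolation=cv2.INTER_CUBIC))
    K,Rm,t=cal(im); print(n,K[0,0],-Rm.T@t,Rm[2])
s=arm.get_state(); print(s)
E
```

```text
scene 369.00601290663093 [-0.12962039  0.48138892  0.50196647] [ 0.74688789 -0.41247293 -0.52155974]
top 456.5038527973853 [0.42584719 0.1574342  0.93664699] [ 0.10890655 -0.02061592 -0.99383819]
{'t': 0.1, 'joint_positions': array([-1.22861905,  0.43513145,  0.0249479 ,  1.57403594, -0.01161196,
        1.13397193, -0.07508989]), 'dq': array([-0.00041455, -0.00020646, -0.00114656, -0.00288092, -0.00051704,
        0.00163429,  0.00125446]), 'tau': array([ 3.40613260e-03, -6.69127107e+01,  9.88482758e-01, -3.15142608e+01,
       -6.04253984e-02,  3.74032056e-02,  6.90468619e-05]), 'tcp_pos': array([0.2687412 , 0.56375541, 0.22602517]), 'orientation': array([ 2.20580188e-01,  9.75368592e-01, -6.93363217e-04, -1.02521332e-04]), 'ft_force': array([-1.12793273, -0.41094224, -0.24868881]), 'torque': array([-0.0149334 , -0.00516968, -0.03163067]), 'gripper_force': 0.0, 'grip_width': 0.999597530779761}
```

View pics/top0.png

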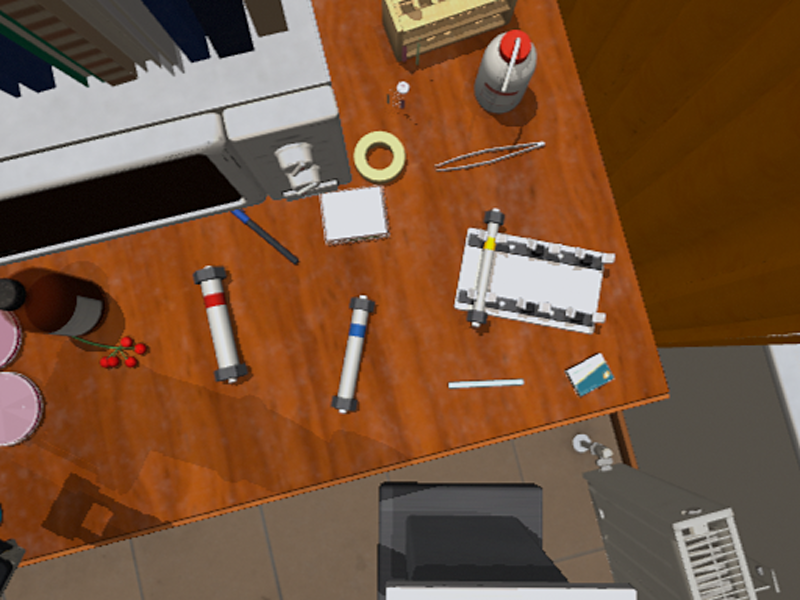

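View pics/scene0.png

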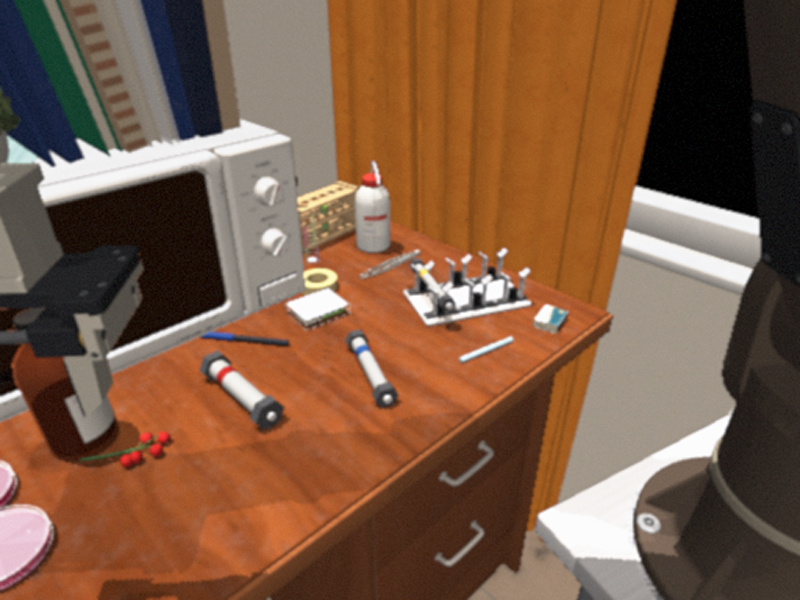

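The top view (800x600 scaling) shows the red column with nuts at (210,275) and (232,373). The blue column's nuts are at (363,304) and (343,405). The small column in the stand has nuts at (494,216) and (478,318), and the empty clips run to the right of it. The scene view agrees.

```bash
cat > m.py <<'E'
from h import *
im=vision.get_image("top"); px=im["pixels"]
hsv=cv2.cvtColor(px,cv2.COLOR_RGB2HSV)
def blob(x0,y0,x1,y1,z,name):
    m=np.zeros(px.shape[:2],np.uint8); s=.64
    a=[int(v*s) for v in(x0,y0,x1,y1)]
    m[a[1]:a[3],a[0]:a[2]]=(hsv[a[1]:a[3],a[0]:a[2],1]<110).astype(np.uint8)
    n,l,st,c=cv2.connectedComponentsWithStats(m); k=1+np.argmax(st[1:,4])
    cnt=cv2.findContours((l==k).astype(np.uint8),cv2.RETR_EXTERNAL,cv2.CHAIN_APPROX_NONE)[0]
    return a,l==k,cnt
def nut(x,y,z,r=20):
    m=np.zeros(px.shape[:2],bool); X,Y=int(x*.64),int(y*.64); q=int(r*.64)
    sl=(slice(Y-q,Y+q+1),slice(X-q,X+q+1))
    m[sl]=(hsv[sl][...,1]<120)&(hsv[sl][...,2]<110)
    v,u=np.nonzero(m); return ray(im,(u.mean(),v.mean()),z),len(u)
def col(a,b,z,name):
    (p,n),(q,k)=nut(*a,z),nut(*b,z); d=q-p
    print(name,"ctr",((p+q)/2).round(4),"nutdist",np.hypot(*d[:2]).round(4),"yaw",np.degrees(np.arctan2(d[1],d[0])).round(1),n,k); return (p+q)/2,d/np.linalg.norm(d)
L=col((210,275),(232,373),.022,"large"); M=col((363,304),(343,405),.018,"medium"); S=col((494,216),(478,318),.046,"small")
big=cv2.resize(px[125:220,285:400],None,fx=6,fy=6,interpolation=cv2.INTER_CUBIC)[:,:,::-1].copy()
c,d=S; c=c.copy(); c[2]=.044; n=np.array([d[1],-d[0],0]); 
if proj(im,c+.05*n)[0]<proj(im,c)[0]: n=-n
print("n",n)
for k in(0,65,130):
  for x in(-.038,.038):
    for z,cl in((.044,(0,0,255)),(.062,(0,255,0))):
      u=(proj(im,c+k/1000*n+x*d+[0,0,z-.044])-[285,125]+.5)*6; cv2.circle(big,(int(u[0]),int(u[1])),4,cl,-1)
  print(k,(c+k/1000*n).round(4))
cv2.imwrite("pics/stand.png",big)
E
python3 m.py
```

```text
large ctr [0.4778 0.3751 0.022 ] nutdist 0.1267 yaw -165.1 169 170
medium ctr [0.4418 0.2048 0.018 ] nutdist 0.1268 yaw 171.1 115 122
small ctr [0.5569 0.039  0.046 ] nutdist 0.122 yaw 170.2 95 155
n [-0.17056773 -0.98534595 -0.        ]
0 [0.5569 0.039  0.044 ]
65 [ 0.5458 -0.025   0.044 ]
130 [ 0.5347 -0.0891  0.044 ]
```

View pics/stand.png

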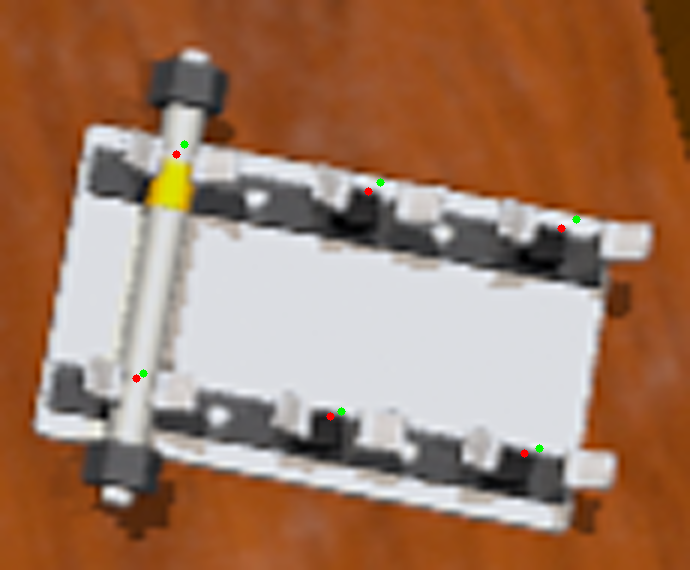

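```bash
cat > go.py <<'E'
import sys
from h import *
# go.py x y z yaw_of_tool_x(deg)
x,y,z,yw=map(float,sys.argv[1:5]); s=arm.get_state()
Rt=R.from_quat(s["orientation"]); a=np.radians(yw)
best=None
for k in(0,np.pi):
    b=a+k; G=R.from_matrix(np.array([[np.cos(b),np.sin(b),0],[np.sin(b),-np.cos(b),0],[0,0,-1]]))
    w=(Rt.inv()*G).as_rotvec(degrees=True)
    if best is None or np.linalg.norm(w)<np.linalg.norm(best): best=w
d=Rt.inv().apply(np.array([x,y,z])-s["tcp_pos"])*1000
print("linear",d.round(1),"dist",np.linalg.norm(d).round(),"turn",best.round(2),"t",s["t"],"q7",s["joint_positions"][6],"F",s["ft_force"].round(1))
E
python3 go.py .4418 .2048 .1 171.1
```

```text
linear [-310.6 -249.5  126.5] dist 418.0 turn [ -0.07  -0.   -16.59] t 0.15 q7 -0.07510195795691019 F [ 0.6 -0.2 -0.6]
```

```bash
python3 -m inch '{"linear":[[-30,-24,13],[-60,-48,26],[-90,-72,38],[-120,-96,50],[-150,-120,62],[-180,-145,74],[-210,-169,86],[-240,-193,98],[-270,-217,110],[-295,-237,120],[-310.6,-249.5,126.5],[-310.6,-249.5,126.5],[-310.6,-249.5,126.5],[-310.6,-249.5,126.5]],"turn":[[0,0,-2],[0,0,-4],[0,0,-6],[0,0,-8],[0,0,-10],[0,0,-12],[0,0,-14],[0,0,-16],[0,0,-16.6],[0,0,-16.6],[0,0,-16.6],[0,0,-16.6],[0,0,-16.6],[0,0,-16.6]],"jaw":[60,60,60,60,60,60,60,60,60,60,60,60,60,60]}' 60
python3 go.py .4418 .2048 .004 171.1
python3 - <<'E'
from h import *
a=[vision.get_image(n)["pixels"] for n in("scene","top")]
cv2.imwrite("pics/h1.png",cv2.resize(np.vstack([a[0][180:330,130:380],a[1][150:300,150:400]]),None,fx=2,fy=2)[:,:,::-1])
E
```

```text
t: 1.32
tcp_pos: [0.4417, 0.2061, 0.1003]
orientation: [0.077, 0.997, 0.0, -0.0]
ft_force: [-0.7, 0.3, 0.3]
grip_width: 0.655
gripper_force: 0.0
linear [-0.3 -1.3 96.3] dist 96.0 turn [ 0.03 -0.01  0.03] t 1.3167 q7 0.8931783007393297 F [-0.7  0.3  0.3]
```

View pics/h1.png

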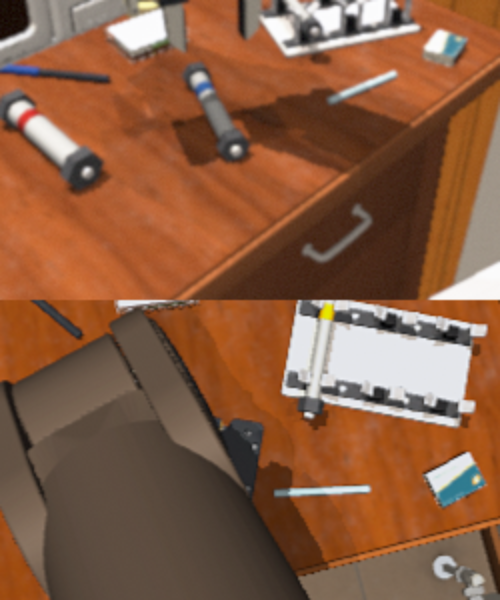

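The fingers straddle the blue-band column: in the scene crop they are at (175,25) and (248,15), with the column centre at (215,110) below. I'll go down, close and lift.

```bash
python3 -m inch '{"linear":[[0,-1,25],[0,-1,50],[0,-1,70],[0,-1,85],[0,-1,96],[0,-1,96],[0,-1,96],[0,-1,96],[0,-1,96],[0,-1,96],[0,-1,96],[0,-1,96],[0,-1,96]],"turn":[[0,0,0],[0,0,0],[0,0,0],[0,0,0],[0,0,0],[0,0,0],[0,0,0],[0,0,0],[0,0,0],[0,0,0],[0,0,0],[0,0,0],[0,0,0]],"jaw":[60,60,60,60,60,60,0,0,0,0,0,0,0]}' 60
python3 go.py .4418 .2048 .12 171.1
```

```text
t: 2.5
tcp_pos: [0.4421, 0.2047, 0.0046]
orientation: [0.077, 0.997, 0.0, 0.0]
ft_force: [-0.6, -0.1, 4.0]
grip_width: 0.204
gripper_force: 60.1
linear [ 3.000e-01  1.000e-01 -1.154e+02] dist 115.0 turn [0.05 0.04 0.02] t 2.5 q7 0.9022943307335232 F [-0.6 -0.1  4. ]
```

```bash
python3 -m inch '{"linear":[[0,0,-20],[0,0,-55],[0,0,-90],[0,0,-115],[0,0,-115],[0,0,-115]],"turn":[[0,0,0],[0,0,0],[0,0,0],[0,0,0],[0,0,0],[0,0,0]],"jaw":[0,0,0,0,0,0]}' 60
python3 go.py .5435 -.0237 .12 170.2
```

```text
t: 3.0
tcp_pos: [0.4425, 0.2047, 0.1204]
orientation: [0.078, 0.997, 0.001, 0.001]
ft_force: [0.6, -0.0, -2.5]
grip_width: 0.201
gripper_force: 60.0
linear [-135.1 -210.     0.3] dist 250.0 turn [0.12 0.13 0.9 ] t 3.0 q7 0.8948632261046486 F [ 0.6 -0.  -2.5]
```

```bash
python3 -m inch '{"linear":[[-15,-23,0],[-34,-53,0],[-53,-83,0],[-72,-113,0],[-91,-143,0],[-108,-170,0],[-124,-193,0],[-135,-210,0],[-135,-210,0],[-135,-210,0],[-135,-210,0]],"turn":[[0,0,0],[0,0,0.9],[0,0,0.9],[0,0,0.9],[0,0,0.9],[0,0,0.9],[0,0,0.9],[0,0,0.9],[0,0,0.9],[0,0,0.9],[0,0,0.9]],"jaw":[0,0,0,0,0,0,0,0,0,0,0]}' 60
python3 go.py .5435 -.0237 .07 170.2
python3 - <<'E'
from h import *
im=vision.get_image("scene"); b=vision.get_image("top")["pixels"]; a=im["pixels"]
x=cv2.resize(a[130:230,230:380],None,fx=4,fy=4,interpolation=cv2.INTER_CUBIC)
y=cv2.resize(b[100:250,260:420],(213,200))
y=cv2.resize(b[100:250,260:420],None,fx=1.25,fy=1.25)
c=np.zeros((600,600,3),np.uint8); c[:400]=x; c[400:400+y.shape[0],:y.shape[1]]=y
cv2.imwrite("pics/h2.png",c[:,:,::-1])
E
```

```text
t: 3.92
tcp_pos: [0.5415, -0.0233, 0.1179]
orientation: [0.085, 0.996, 0.0, -0.001]
ft_force: [-0.2, 0.3, -1.0]
grip_width: 0.202
gripper_force: 60.0
linear [-2.2 -0.1 47.9] dist 48.0 turn [-0.   -0.16  0.03] t 3.9167 q7 1.4064966938237524 F [-0.2  0.3 -1. ]
```

View pics/h2.png

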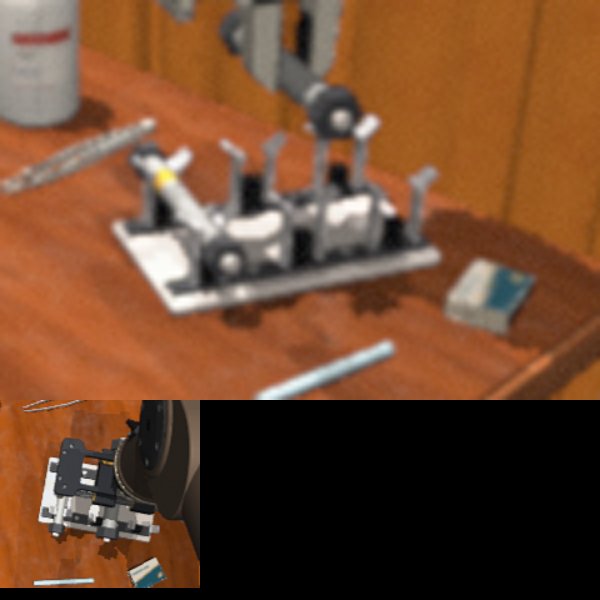

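The held column hangs above the stand, with its front bolt end at about (342,122) in the crop. I'll check the lips by projecting my estimated clip points into this view.

```bash
python3 - <<'E'
from h import *
im=vision.get_image("scene"); o=np.array([230,130])
d=np.array([-.9854,.1706,0]); n=np.array([-.1706,-.9854,0])
x=cv2.resize(im["pixels"][130:230,230:380],None,fx=5.3,fy=5.3,interpolation=cv2.INTER_CUBIC)[:,:,::-1].copy()
def dot(P,c):
    u=(proj(im,P)-o+.5)*5.3; cv2.circle(x,(int(u[0]),int(u[1])),3,c,-1)
for C,g,col in(([.5435,-.0237,0],.013,(0,0,255)),([.5324,-.0877,0],.016,(255,0,0))):
  C=np.array(C)
  for s in(-.038,.038):
    for h in(-g,g): dot(C+s*d+h*n+[0,0,.062],col)
  for s in(-.038,.038): dot(C+s*d+[0,0,.044],(0,255,255))
S=np.array([.5435,-.0237,.044])-.064*n
for s in(-.071,.071): dot(S+s*d,(0,255,0))
t=arm.get_state(); p=t["tcp_pos"]+[0,0,.0094]; ax=R.from_quat(t["orientation"]).apply([1,0,0])
for s in(-.071,.071): dot(p+s*ax,(255,0,255))
cv2.imwrite("pics/h3.png",x)
E
```

```text
(no output)
```

View pics/h3.png

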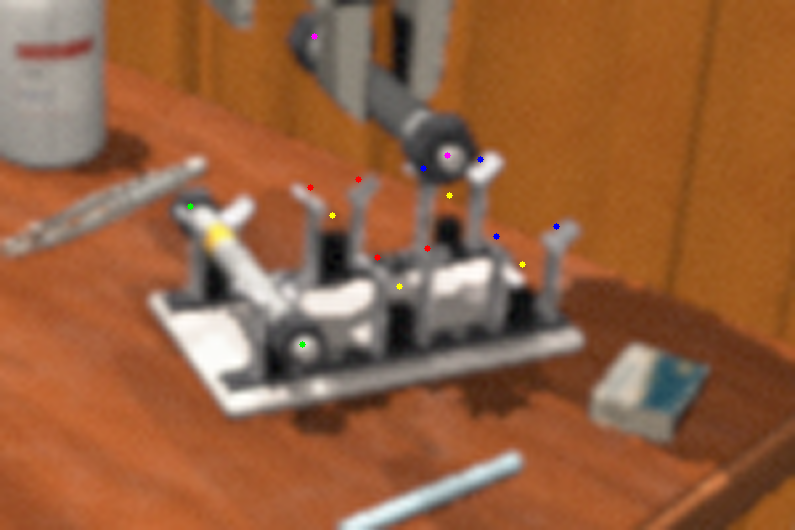

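The projected clips, small-column ends and held-column ends all line up with the picture to within 1–3 mm. I'll descend and press.

```bash
python3 -m inch '{"linear":[[-2,0,15],[-2,0,30],[-2,0,40],[-2,0,47],[-2,0,47],[-2,0,47]],"turn":[[0,0,0],[0,0,0],[0,0,0],[0,0,0],[0,0,0],[0,0,0]],"jaw":[0,0,0,0,0,0]}' 60
python3 go.py .5435 -.0237 .0346 170.2
```

```text
t: 4.57
tcp_pos: [0.5445, -0.0241, 0.0721]
orientation: [0.085, 0.996, -0.0, -0.0]
ft_force: [0.4, 0.7, -1.6]
grip_width: 0.2
gripper_force: 60.0
linear [ 1.   0.2 37.5] dist 38.0 turn [-0.   -0.04  0.03] t 4.5667 q7 1.4168475867471082 F [ 0.4  0.7 -1.6]
```

```bash
python3 -m inch '{"linear":[[0,0,6],[0,0,11],[0,0,16],[0,0,20],[0,0,24],[0,0,28],[0,0,31],[0,0,34],[0,0,36],[0,0,37.5],[0,0,37.5],[0,0,37.5]],"turn":[[0,0,0],[0,0,0],[0,0,0],[0,0,0],[0,0,0],[0,0,0],[0,0,0],[0,0,0],[0,0,0],[0,0,0],[0,0,0],[0,0,0]],"jaw":[0,0,0,0,0,0,0,0,0,0,0,0]}' 60
python3 go.py .5435 -.0237 .0346 170.2
```

```text
t: 5.57
tcp_pos: [0.5445, -0.0243, 0.0347]
orientation: [0.085, 0.996, 0.0, -0.0]
ft_force: [-1.1, 0.5, -0.1]
grip_width: 0.202
gripper_force: 60.0
linear [1.  0.4 0.1] dist 1.0 turn [ 0.   -0.02  0.01] t 5.5667 q7 1.4238745109360171 F [-1.1  0.5 -0.1]
```

```bash
python3 -m inch '{"linear":[[0,0,1],[0,0,2],[0,0,2],[0,0,2]],"turn":[[0,0,0],[0,0,0],[0,0,0],[0,0,0]],"jaw":[0,0,0,0]}' 60
python3 -m inch '{"linear":[[0,0,-2],[0,0,-2],[0,0,-2],[0,0,-2],[0,0,-2]],"turn":[[0,0,0],[0,0,0],[0,0,0],[0,0,0],[0,0,0]],"jaw":[36,36,36,36,36]}' 60
python3 -m inch '{"linear":[[0,0,-15],[0,0,-45],[0,0,-80],[0,0,-110],[0,0,-110],[0,0,-110]],"turn":[[0,0,0],[0,0,0],[0,0,0],[0,0,0],[0,0,0],[0,0,0]],"jaw":[36,36,60,60,60,60]}' 60
python3 go.py .4778 .3751 .15 -165.1
```

```text
t: 5.9
tcp_pos: [0.5446, -0.0243, 0.0343]
orientation: [0.085, 0.996, 0.0, 0.0]
ft_force: [-7.5, 0.6, 23.7]
grip_width: 0.2
gripper_force: 60.0
t: 6.32
tcp_pos: [0.5446, -0.0243, 0.0345]
orientation: [0.085, 0.996, -0.0, -0.0]
ft_force: [-0.2, 0.2, 1.0]
grip_width: 0.391
gripper_force: 0.0
t: 6.82
tcp_pos: [0.546, -0.0243, 0.1463]
orientation: [0.085, 0.996, 0.0, 0.002]
ft_force: [0.1, 0.3, -0.7]
grip_width: 0.627
gripper_force: 0.0
linear [135.  382.   -3.8] dist 405.0 turn [ 1.000e-02  2.200e-01 -2.469e+01] t 6.8167 q7 1.404420775496492 F [ 0.1  0.3 -0.7]
```

The medium column is seated: the force rose to 24 N on the posts. Next is the large one.

```bash
python3 -m inch '{"linear":[[10,28,0],[23,66,0],[36,103,0],[49,140,0],[62,177,0],[75,213,0],[88,250,0],[101,286,0],[114,323,0],[126,355,0],[135,382,0],[135,382,0],[135,382,0],[135,382,0]],"turn":[[0,0,-2],[0,0,-4],[0,0,-7],[0,0,-10],[0,0,-13],[0,0,-16],[0,0,-19],[0,0,-22],[0,0,-24.7],[0,0,-24.7],[0,0,-24.7],[0,0,-24.7],[0,0,-24.7],[0,0,-24.7]],"jaw":[66,66,66,66,66,66,66,66,66,66,66,66,66,66]}' 60
python3 go.py .4778 .3751 .004 -165.1
python3 - <<'E'
from h import *
a=[vision.get_image(n)["pixels"] for n in("scene","top")]
cv2.imwrite("pics/h4.png",np.hstack([cv2.resize(x,None,fx=2.6,fy=2.6,interpolation=cv2.INTER_CUBIC) for x in(a[0][130:350,110:260],a[0][130:350,230:380])])[:,:,::-1])
E
```

```text
t: 7.98
tcp_pos: [0.4763, 0.3738, 0.1433]
orientation: [-0.13, 0.992, -0.001, -0.001]
ft_force: [0.3, -1.1, 0.8]
grip_width: 0.719
gripper_force: 0.0
linear [ -2.1   1.1 139.3] dist 139.0 turn [-0.1  -0.12  0.  ] t 7.9833 q7 1.043436478586066 F [ 0.3 -1.1  0.8]
```

View pics/h4.png

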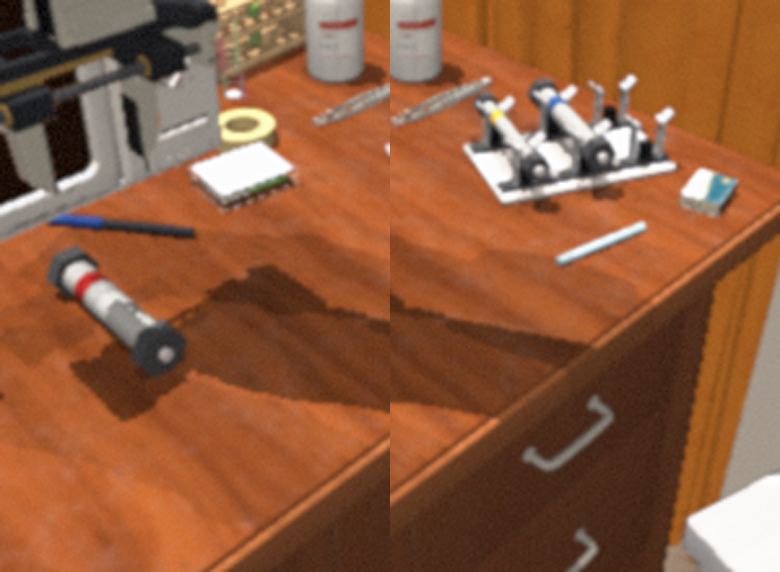

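The medium column is seated at (575,120) in the right crop, level with the small one. The large column, at (115,305) in the left crop, lies below the open fingers. Going down to grasp it.

```bash
python3 -m inch '{"linear":[[-2,1,25],[-2,1,55],[-2,1,85],[-2,1,110],[-2,1,128],[-2,1,139],[-2,1,139],[-2,1,139],[-2,1,139],[-2,1,139],[-2,1,139],[-2,1,139],[-2,1,139],[-2,1,139]],"turn":[[0,0,0],[0,0,0],[0,0,0],[0,0,0],[0,0,0],[0,0,0],[0,0,0],[0,0,0],[0,0,0],[0,0,0],[0,0,0],[0,0,0],[0,0,0],[0,0,0]],"jaw":[66,66,66,66,66,66,66,66,0,0,0,0,0,0]}' 60
python3 go.py .4778 .3751 .14 -165.1
```

```text
t: 9.25
tcp_pos: [0.4784, 0.3766, 0.0061]
orientation: [-0.13, 0.992, 0.0, 0.0]
ft_force: [0.8, -0.2, 0.2]
grip_width: 0.334
gripper_force: 0.0
linear [   0.9   -1.3 -133.9] dist 134.0 turn [0.01 0.03 0.01] t 9.25 q7 1.0251621526428 F [ 0.8 -0.2  0.2]
```

```bash
python3 -m inch '{"linear":[[0,0,0],[0,0,0],[0,0,0]],"turn":[[0,0,0],[0,0,0],[0,0,0]],"jaw":[0,0,0]}' 60
python3 -m inch '{"linear":[[0,0,-20],[0,0,-55],[0,0,-90],[0,0,-120],[0,0,-134],[0,0,-134],[0,0,-134]],"turn":[[0,0,0],[0,0,0],[0,0,0],[0,0,0],[0,0,0],[0,0,0],[0,0,0]],"jaw":[0,0,0,0,0,0,0]}' 60
python3 go.py .5324 -.0877 .14 170.2
```

```text
t: 9.5
tcp_pos: [0.4783, 0.3769, 0.006]
orientation: [-0.13, 0.992, 0.0, 0.0]
ft_force: [0.1, 0.6, 3.0]
grip_width: 0.266
gripper_force: 60.0
t: 10.08
tcp_pos: [0.4783, 0.3764, 0.1397]
orientation: [-0.13, 0.992, 0.0, 0.0]
ft_force: [-0.6, -0.7, -3.1]
grip_width: 0.274
gripper_force: 60.0
linear [ 6.710e+01 -4.623e+02 -4.000e-01] dist 467.0 turn [1.000e-02 3.000e-02 2.471e+01] t 10.0833 q7 1.042269965640349 F [-0.6 -0.7 -3.1]
```

```bash
python3 -m inch '{"linear":[[3,-20,0],[8,-55,0],[13,-93,0],[19,-131,0],[24,-169,0],[30,-207,0],[35,-245,0],[41,-283,0],[46,-321,0],[52,-359,0],[57,-397,0],[62,-430,0],[65,-450,0],[67,-462,0],[67,-462,0],[67,-462,0],[67,-462,0]],"turn":[[0,0,2],[0,0,4],[0,0,6],[0,0,8],[0,0,10],[0,0,12],[0,0,14],[0,0,16],[0,0,18],[0,0,20],[0,0,22],[0,0,24],[0,0,24.7],[0,0,24.7],[0,0,24.7],[0,0,24.7],[0,0,24.7]],"jaw":[0,0,0,0,0,0,0,0,0,0,0,0,0,0,0,0,0]}' 60
python3 go.py .5324 -.0877 .072 170.2
```

```text
t: 11.5
tcp_pos: [0.5319, -0.0851, 0.1389]
orientation: [0.084, 0.996, 0.0, -0.001]
ft_force: [-0.8, -0.8, -2.2]
grip_width: 0.266
gripper_force: 60.0
linear [-1.  -2.5 66.9] dist 67.0 turn [ 0.05 -0.1   0.15] t 11.5 q7 1.527767999151709 F [-0.8 -0.8 -2.2]
```

```bash
python3 -m inch '{"linear":[[0,-1,20],[0,-1,40],[0,-1,55],[0,-1,66],[0,-1,66],[0,-1,66],[0,-1,66]],"turn":[[0,0,0],[0,0,0],[0,0,0],[0,0,0],[0,0,0],[0,0,0],[0,0,0]],"jaw":[0,0,0,0,0,0,0]}' 60
python3 go.py .5324 -.0877 .032 170.2
python3 - <<'E'
from h import *
im=vision.get_image("scene"); o=np.array([230,130])
x=cv2.resize(im["pixels"][130:230,230:380],None,fx=5.3,fy=5.3,interpolation=cv2.INTER_CUBIC)[:,:,::-1].copy()
cv2.imwrite("pics/h5.png",x)
E
```

```text
t: 12.08
tcp_pos: [0.5329, -0.0876, 0.0745]
orientation: [0.085, 0.996, 0.0, 0.001]
ft_force: [0.1, -0.4, -1.2]
grip_width: 0.268
gripper_force: 60.0
linear [ 0.5 -0.2 42.5] dist 42.0 turn [0.02 0.06 0.06] t 12.0833 q7 1.5447266765298087 F [ 0.1 -0.4 -1.2]
```

View pics/h5.png

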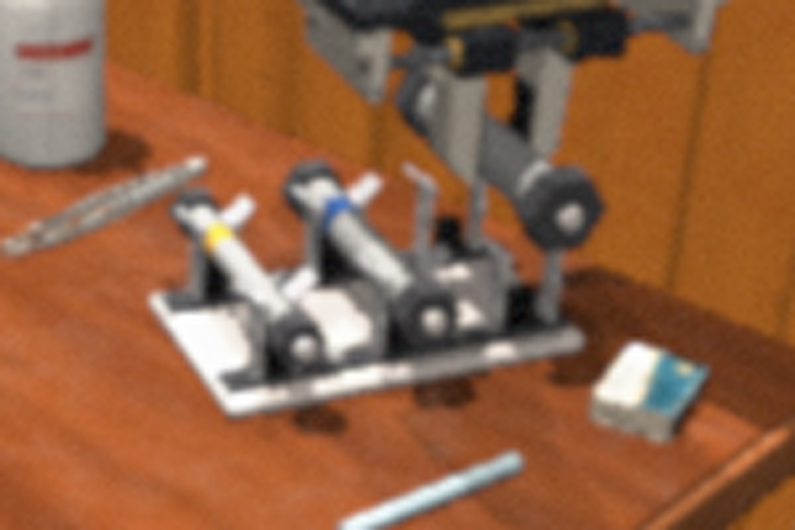

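The large column hangs over the outer clips, with its front nut at (563,205). Pressing it down.

```bash
python3 -m inch '{"linear":[[0,0,7],[0,0,13],[0,0,18],[0,0,22],[0,0,26],[0,0,30],[0,0,34],[0,0,37],[0,0,40],[0,0,42],[0,0,43],[0,0,44],[0,0,44],[0,0,44]],"turn":[[0,0,0],[0,0,0],[0,0,0],[0,0,0],[0,0,0],[0,0,0],[0,0,0],[0,0,0],[0,0,0],[0,0,0],[0,0,0],[0,0,0],[0,0,0],[0,0,0]],"jaw":[0,0,0,0,0,0,0,0,0,0,0,0,0,0]}' 60
```

```text
t: 13.3
tcp_pos: [0.5322, -0.0882, 0.0316]
orientation: [0.085, 0.996, 0.0, 0.0]
ft_force: [-8.4, 0.5, 27.7]
grip_width: 0.27
gripper_force: 60.0
```

It's seated, with 28 N on the posts. I'll ease off, release and retreat.

```bash
python3 -m inch '{"linear":[[0,0,-1.5],[0,0,-1.5],[0,0,-1.5],[0,0,-1.5],[0,0,-1.5],[0,0,-1.5]],"turn":[[0,0,0],[0,0,0],[0,0,0],[0,0,0],[0,0,0],[0,0,0]],"jaw":[0,42,42,42,42,42]}' 60
python3 -m inch '{"linear":[[0,0,-15],[0,0,-45],[0,0,-80],[0,0,-115],[0,0,-140],[0,0,-140],[0,0,-140],[0,0,-140]],"turn":[[0,0,0],[0,0,0],[0,0,0],[0,0,0],[0,0,0],[0,0,0],[0,0,0],[0,0,0]],"jaw":[42,42,42,42,42,42,42,42]}' 60
python3 - <<'E'
from h import *
im=vision.get_image("scene"); o=np.array([230,130])
x=cv2.resize(im["pixels"][130:230,230:380],None,fx=5.3,fy=5.3,interpolation=cv2.INTER_CUBIC)[:,:,::-1].copy()
d=np.array([-.9854,.1706,0])
for C in([.5435,-.0237,.044],[.5324,-.0877,.044]):
  for s in(-.072,.072):
    u=(proj(im,np.array(C)+s*d)-o+.5)*5.3; cv2.circle(x,(int(u[0]),int(u[1])),3,(255,0,255),-1)
cv2.imwrite("pics/h6.png",x)
E
```

```text
t: 13.8
tcp_pos: [0.5322, -0.0882, 0.031]
orientation: [0.085, 0.996, -0.0, -0.0]
ft_force: [-0.6, -0.3, 0.3]
grip_width: 0.452
gripper_force: 0.0
t: 14.47
tcp_pos: [0.5318, -0.088, 0.1706]
orientation: [0.085, 0.996, 0.0, -0.0]
ft_force: [-1.0, -0.3, -0.9]
grip_width: 0.458
gripper_force: 0.0
```

View pics/h6.png

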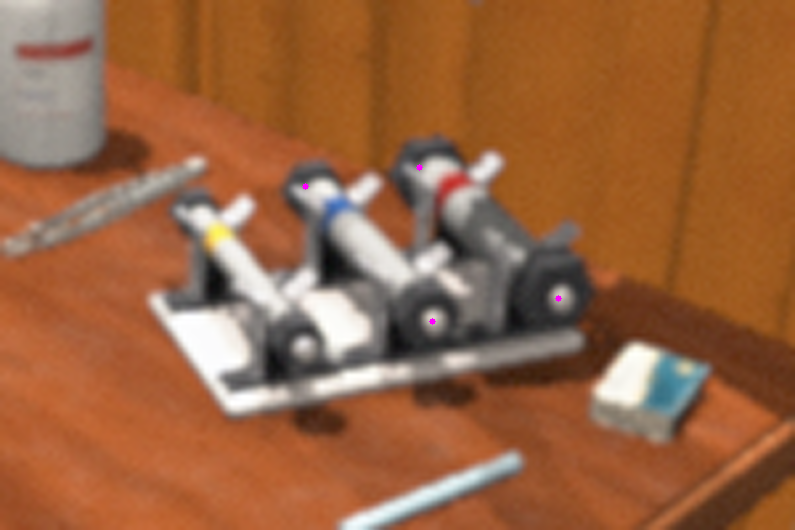

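Both columns are fully down. Their front bolt ends, at (432,320) and (560,298), fall on the projected seat points at 44 mm height, and the gripper is clear.

```bash
python3 -c "
from plant import arm
print(arm.sign_off())"
```

```text
the job is handed in; nothing more can be done
None
```

I snapped the medium column into the middle clips and the large one into the outer clips, released both and handed the job in at about 14.5 s; in the last camera view both sit at the right height, but no verdict came back.

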